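# Hold a filter pack in the corner of the labelling board

### The arm

A 6-joint arm with a two-finger parallel gripper is mounted at the origin on a cart in front of the work surface, level with it; the furniture and walls round the work are solid. World frame = base frame: x ahead of the robot, y to its left, z up, the work surface at z = 0. Lengths are in mm, angles in degrees, forces in N, time in s.
With the tool pointing down it reaches from about 350 to 850 mm from the base axis. Payload 8.1 kg.
Tool frame: the origin (TCP) lies midway between the tips of the shut fingers; the grasp point (between the pads) lies 19 mm behind it (r.pinch_z is the distance from the TCP to the grasp point, in mm); z points along the fingers, y is the line along which they close (so a half turn about z gives the same grasp; the last joint's range is limited). The gripper opens to 85 mm and grips with 20 to 120 N. Pads are 22 mm wide; open, the fingers measure 114 mm over their backs; the gripper's body (76 mm by 85 mm) begins 54 mm behind the grasp point. The pads swing forward as they close: fully open they stand 13 mm farther back than shut.
Start: joints at [-79.378, 7.471, 85.268, -0, 87.261, -4.893], TCP at [160.522, -578.133, 231.292] pointing down, gripper open.
Joint ranges: [-169.43, 169.43], [-51.17, 129.36], [1.28, 143.12], [-76.62, 256.62], [0, 156.53], [-152.29, 152.29]. Speed limits (degrees/s): [136.94, 136.94, 159.86, 180, 180, 180].

### API

Orientations are given as [roll, pitch, yaw] about the fixed x, y, z axes, in that order (R = Rz(yaw) Ry(pitch) Rx(roll)).
In Python, from bench import sensors, optics, job, r gives the robot as it stands.
- The arm moves only by the tool play_rows, never from a script. Its argument "motion" is a list that holds one entry, the list of rows, each a list of 6 numbers: the shift along the tool's x, y, z in cm, then the turn, a rotation vector about the tool's x, y, z in degrees. In form: [[[x, y, z, ax, ay, az], ...]]. A call has 1 to 5 rows; each row is the pose to reach, as a shift and turn from the pose commanded when the call began, along the tool's axes at that moment; what a row does not reach only later rows make up. A row lasts 1/10 s, in which the tool goes at most 50 mm and 8.59 degrees, less where a joint would pass 70% of its speed; a pose out of reach is approached as far as the arm can. A call with a gripper value outside its range is refused whole. "jaw" is the opening, from 0 (shut) to 1 (fully open), set as the call begins (left out, the last holds). The fingers move at their own pace and stop on an object; "squeeze" is the grip in N (left out, the last holds). Time passes only in rows, so rows that repeat a pose let the fingers close. It gives the time, the measured TCP pose, the force, the opening and the grip force at its end, in the units of the state.
- sensors.sense(): the state, without advancing time (a new reading comes with each control period).
- optics.snapshot(name): name is "scene" or "top" or "wrist"; returns a dict with "pixels" (420x560x3 uint8, red, green, blue), "mtx" (3x3 intrinsics, pixels), "R" (3x3) and "t" (3): a world point X has camera coordinates R X + t; the wrist camera has in their place "T_tool_cam" (4x4, takes a point from camera to tool coordinates, whose origin is the TCP and whose axes are the flange's). Camera axes: x right, y down, z forward; pixel columns grow to the right and rows downward; lengths in mm; the calibration is good to about 2 mm. A picture is of the moment at which its call begins: read the wrist's pose just before it. There is no depth.
- job.hand_in(): hands the job in; it is judged then, once.
The state is a dict: "time": time; "joint_pos": joint angles; "qd": joint speeds; "joint_efforts": joint torques, N m; "tool_pos": TCP position; "tcp_rot": TCP orientation; "ft_force": force on the tool from outside, world axes, zero at the start; "wrist_torque": the same for the moment, N m; "finger_gap": finger opening in mm; "grip_force": force on a finger pad.
Only numpy, scipy, OpenCV 4.12 (cv2) and the standard library are available. Lean on these libraries where they do the work, as an engineer would, in place of code of your own. Each camera call takes 0.05 s, during which the arm holds its last target. There are 200 camera calls.

### The job

I want to stick a date label on the brown pack of coffee filters. First move the red-topped stop pin from the outermost hole of the labelling board, where it was left for a longer pack, to the middle hole and push it fully home. Then stand the pack on the board and press it with one firm diagonal push down on the board, back against the fence and sideways against the pin, square and flat with its middle on the black centre line, and finish while still holding it pressed there, without crushing it or moving anything else.

Things in the scene. Friction and masses are not known exactly. Their poses are not given: they have to be found in the camera images.
- board: labelling board standing fast on the worktop: pale wood, darker edging, 140 (x) x 256 (y) x 28 mm high, yaw within 0.25 rad. Origin at the centre of its underside; its +x points away from the robot to the fence, +y to the robot's left along the fence. Black centre line at y = 0. Three holes in a row at x = +19, y = +31.5, +61.5, +91.5 mm
- fence: low darker fence fixed along the back of the board, 236 mm long, 18 mm thick, 26 mm high above the board's top; its front face, against which the pack goes, is at x = +42 mm of the board. Origin at the centre of the board's top face, axes as the board's
- hole_middle (a point): centre of the mouth of the middle hole, level with the board's top. Each hole is round, blind, 13 mm wide and 22 mm deep, in a flush steel ring
- hole_outer (a point): centre of the mouth of the outermost (leftmost) hole, where the pin stands at the start
- pin_mid (a point): half-way up the loose stop pin: straight steel rod 12 mm thick, 90 mm long, 80 g, upright, z along it; its upper 30 mm (same thickness) is red plastic, its foot chamfered. Home in a hole it sticks out 68 mm above the board; it is a loose fit (1 mm), lifts straight out and is pinched by its red part from above
- pin_foot (a point): centre of the lower end of the pin, 45 mm below pin_mid; home in a hole it stands 22 mm below the board's top (6 mm above the worktop)
- pack_mid (a point): centre of the loose brown cardboard pack with pale printed front: a stiff box 46 (x) x 111 (y) x 75 mm high, 100 to 200 g, upright on the worktop left or right of the board, yaw within 0.45 rad. Grip it across its 46 mm near the top, with the fingers above the fence. It rubs on the waxed board and fence (friction about 0.2) and the pin (0.6), which takes up part of a push. Home in the corner its centre is at board x = +19, y = 0, z = +65.5 mm
- pack: the same pack, origin at the centre of its underside
- pin: the same stop pin, origin at the centre of its foot
- tea_tin: red tea tin with a flat lid, 71 x 103 x 52 mm, origin under its centre; it stands on the other side of the board from the pack; leave it
- tape: roll of masking tape lying flat, 98 mm across, 25 mm high; origin under its centre; leave it
- cup_green: grey-green stoneware tasting cup, 68 mm across, 62 mm high, origin under its centre; leave it
- cup_cream: cream stoneware tasting cup, 68 mm across, 62 mm high, origin under its centre; leave it
- order_pad: white order pad lying flat at the right, 110 x 75 x 12 mm, origin under its centre; leave it
- marker: white marker pen with black cap lying on the order pad, 135 mm long, 17 mm thick, origin under its centre; leave it
- spray_bottle: pale blue spray bottle, 272 mm tall, at the far left of the worktop, origin under its centre; leave it
- canister: glass canister of coffee beans with a steel lid, 97 mm across, 190 mm tall with the lid, at the back right; fixed; origin under its centre

How it is judged (in metres and radians):
On the way, in this order (a step that is already met when the one before it is completed fails the run):
1. the stop pin stands fully home in the middle hole, let go, and the pack is not yet on the board (horizontal distance between pin_foot and hole_middle below 0.004 m and z of pin_foot in the frame of board below 0.01 m and angle between pin_mid's own z axis and vertical below 0.15 rad and contact force between the fingers and pin below 0.5 N and contact force between pack and board below 0.1 N), for 0.2 s.
2. the pack is pressed against board, fence and pin together (horizontal distance between pin_foot and hole_middle below 0.004 m and z of pin_foot in the frame of board below 0.01 m and angle between pin_mid's own z axis and vertical below 0.15 rad and z of pack_mid in the frame of board below 0.0685 m and x of pack_mid in the frame of board above 0.0145 m and y of pack_mid in the frame of board between -0.006 and 0.006 m and angle between the y axis of pack_mid and the y axis of board, either way round below 0.04 rad and angle between pack_mid's own z axis and vertical below 0.04 rad and contact force between pack and fence above 2 N and contact force between pack and pin above 1 N and contact force between pack and board above 3.5 N), for 0.2 s.
At the end, for the whole second after the job is handed in: Pin home in the middle hole (foot within 4 mm of bottom and axis, upright within 0.15 rad). Pack still, flat and square to the fence (0.04 rad), middle within 6 mm of the centre line, held by the fingers with at least 3.5 N on the board, 2 N on the fence and 1 N on the pin (all of step 2 and contact force between the fingers and pack above 1 N and linear speed of pack below 0.01 m/s); the arm keeps its last pose, push and grip.
It fails at once if the pack is crushed: more than 50 N against board, fence or pin (contact force between pack and board above 50 N or contact force between pack and fence above 50 N or contact force between pack and pin above 50 N).
It fails at once if the pack is tipped over (angle between pack_mid's own z axis and vertical above 0.6 rad).
It fails at once if another thing is moved by more than 25 mm (distance of any of tea_tin, tape, cup_green, cup_cream, order_pad, marker, spray_bottle from where it was at the start of the episode above 0.025 m).
It also fails if it takes over 61 s, if anything falls off the work surface, if the arm or the gripper's body presses on something with over 40 N, if the wrist force passes 120 N, or if a joint passes its speed limit or range.

## Working session

There is one attempt and no reset: what is moved stays moved. The work goes in short steps, Python scripts to look and compute and a tool call to move; the robot and the scene stay as the last step left them, time stands still between calls to the robot, and variables do not carry over. Pictures are saved under pics/ and viewed, at most 10 in all, crops included, and the job is handed in when it is done.

Besides the shell and the picture viewer there is one more tool, called after "Request:" by a JSON object that holds its "api" and its "payload". play_rows: Moves the arm, as the interface text tells. Its arguments: {"type":"object","properties":{"motion":{"type":"array","items":{"type":"array","items":{"type":"array","items":{"type":"number"}}}},"jaw":{"type":"number"},"squeeze":{"type":"number"}},"required":["motion"]}

```bash
ls; mkdir -p pics; python3 - <<'E'
from bench import sensors, optics, job, r
import cv2,numpy as np,pickle
s=sensors.sense();print(s['time'],s['tool_pos'],s['tcp_rot'],s['finger_gap'],r.pinch_z)
d={}
for n in("scene","top","wrist"):
    d[n]=optics.snapshot(n)
    cv2.imwrite(f"pics/{n}0.png",cv2.resize(d[n]["pixels"][:,:,::-1],(800,600),interpolation=cv2.INTER_CUBIC))
    print(n,{k:np.round(v,3).tolist() for k,v in d[n].items() if k!='pixels'})
pickle.dump(d,open('d0.pkl','wb'))
E
```

```text
pics
0.0 [ 160.42177088 -577.57848512  230.24122699] [-1.79893769e+02 -7.88063374e-03  1.55201867e+01] 85.35435384354425 18.700000000000003
scene {'mtx': [[381.374, 0.0, 279.31], [0.0, 381.374, 205.948], [0.0, 0.0, 1.0]], 'R': [[-0.889, -0.458, -0.004], [-0.212, 0.418, -0.883], [0.407, -0.784, -0.469]], 't': [447.057, 184.181, 879.421]}
top {'mtx': [[442.917, 0.0, 279.497], [0.0, 442.917, 217.699], [0.0, 0.0, 1.0]], 'R': [[0.021, -1.0, -0.012], [-0.998, -0.02, -0.067], [0.067, 0.013, -0.998]], 't': [-8.098, 536.373, 1305.867]}
wrist {'mtx': [[300.754, 0.0, 280.778], [0.0, 300.754, 210.255], [0.0, 0.0, 1.0]], 'T_tool_cam': [[0.001, -0.957, -0.291, 74.857], [1.0, 0.001, 0.001, -2.017], [-0.001, -0.291, 0.957, -141.162], [0.0, 0.0, 0.0, 1.0]]}
```

View pics/top0.png

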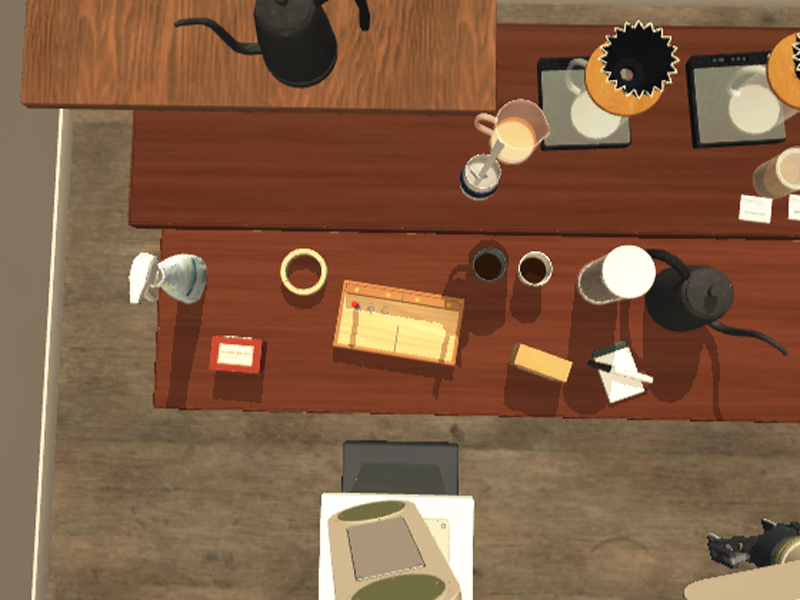

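View pics/scene0.png

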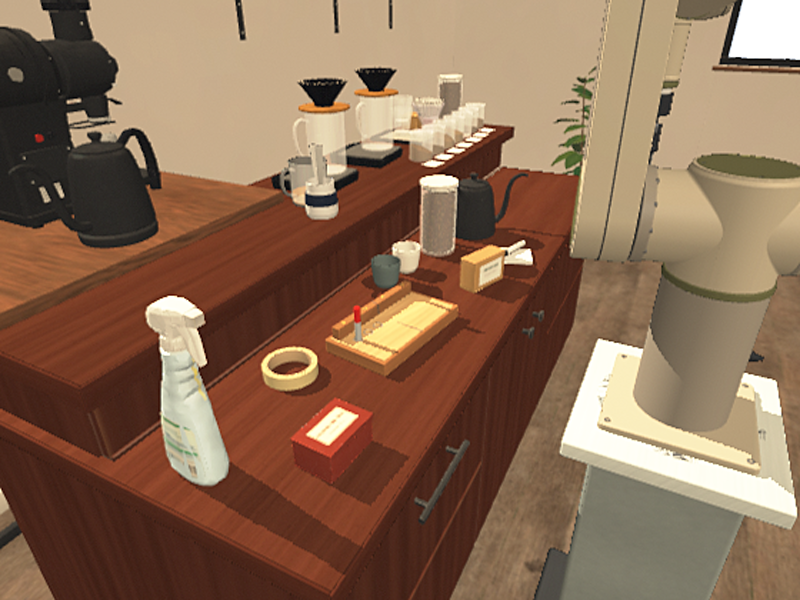

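Top view: board corners about (345,282), (464,300), (456,366), (334,348), red pin top (354,304), pack (541,362). Scene view confirms the layout, with nothing between the pack and the board. Now a coarse estimate from these.

```bash
cat > h.py <<'E'
import numpy as np,cv2
from scipy.spatial.transform import Rotation as Ro
def bp(px,d,z,T=None):
    """pixel -> world point at height z; T = world<-tool 4x4 for wrist"""
    px=np.atleast_2d(px).astype(float)
    ray=np.c_[px,np.ones(len(px))]@np.linalg.inv(d["mtx"]).T
    if T is None: R=np.array(d["R"]).T; c=-R@np.array(d["t"])
    else:
        M=T@np.array(d["T_tool_cam"]); R=M[:3,:3]; c=M[:3,3]
    w=ray@R.T
    return c+w*((np.asarray(z)-c[2])/w[:,2])[:,None]
def proj(X,d,T=None):
    X=np.atleast_2d(X)
    if T is None: c=X@np.array(d["R"]).T+np.array(d["t"])
    else:
        M=np.linalg.inv(T@np.array(d["T_tool_cam"])); c=X@M[:3,:3].T+M[:3,3]
    p=c@np.array(d["mtx"]).T
    return p[:,:2]/p[:,2:]
def toolT(s):
    T=np.eye(4);T[:3,:3]=Ro.from_euler('xyz',s['tcp_rot'],degrees=True).as_matrix();T[:3,3]=s['tool_pos'];return T
def mask(img,lo,hi):
    return cv2.inRange(cv2.cvtColor(img,cv2.COLOR_RGB2HSV),np.array(lo),np.array(hi))
def shift(s,p,yaw):
    """tool-frame move cm, rotvec deg to reach TCP p, tool straight down with given yaw"""
    T=toolT(s);Rt=Ro.from_euler('xyz',[180,0,yaw],degrees=True).as_matrix()
    return np.round(T[:3,:3].T@(np.array(p)-T[:3,3])/10,2),np.round(Ro.from_matrix(T[:3,:3].T@Rt).as_rotvec(degrees=True),2)
E
python3 - <<'E'
from h import *;import pickle
d=pickle.load(open('d0.pkl','rb'));t=d['top'];k=0.7
print("board",np.round(bp(np.array([[334,346],[456,362]])*k,t,28)))
print("fence back",np.round(bp(np.array([[346,282],[464,298]])*k,t,28)))
m=mask(t['pixels'],[0,150,180],[5,255,255]);m[:, :240]=0;m[240:]=0
ys,xs=np.nonzero(m[:, :270]);print("pin",len(xs),np.round(bp([[xs.mean(),ys.mean()]],t,96)))
print("pack",np.round(bp(np.array([[515,345],[572,361],[567,381],[512,366]])*k,t,[75,75,75,0+75])))
print("line",np.round(bp(np.array([[396,352],[399,325]])*k,t,28)))
print("cup/tin/fence",np.round(bp(np.array([[488,265],[237,355]])*k,t,60)))
E
```

```text
board [[ 460.  137.   28.]
 [ 433. -116.   28.]]
fence back [[ 594.  115.   28.]
 [ 566. -131.   28.]]
pin 12 [[544.  92.  96.]]
pack [[ 469. -229.   75.]
 [ 440. -343.   75.]
 [ 400. -333.   75.]
 [ 428. -224.   75.]]
line [[451.   8.  28.]
 [507.   3.  28.]]
cup/tin/fence [[ 631. -176.   60.]
 [ 438.  329.   60.]]
```

```bash
python3 - <<'E'
from h import *
from bench import sensors
print(*shift(sensors.sense(),[435,-282,230],76))
E
```

```text
[ 34.37 -21.15   0.08] [-7.000e-02 -5.000e-02 -6.049e+01]
```

Request:
{"api": "play_rows", "payload": {"motion": [[[3.8,-2.35,0,0,0,-6.7],[7.6,-4.7,0,0,0,-13.4],[11.5,-7.05,0,0,0,-20.1],[15.3,-9.4,0,0,0,-26.8],[19.1,-11.75,0,0,0,-33.5]]], "jaw": 1}}

```text
time: 0.65
tool_pos: [314.0, -412.2, 231.0]
tcp_rot: [-180.0, -0.0, 49.3]
ft_force: [0.7, -1.2, 0.7]
finger_gap: 85.5
grip_force: 0.0
```

Request:
{"api": "play_rows", "payload": {"motion": [[[4.5,0.1,0,0,0,-6.7],[9,0.3,0,0,0,-13.5],[13.4,0.4,0,0,0,-20],[17.9,0.6,0,0,0,-27],[17.9,0.6,0,0,0,-27]]]}}

```text
time: 1.15
tool_pos: [437.9, -278.5, 231.0]
tcp_rot: [180.0, -0.1, 76.5]
ft_force: [-1.8, -1.2, 1.0]
finger_gap: 85.0
grip_force: 0.0
```

```bash
python3 - <<'E'
from h import *
from bench import sensors,optics
import pickle
s=sensors.sense();d=optics.snapshot("wrist");pickle.dump((s,d),open('w1.pkl','wb'))
cv2.imwrite("pics/w1.png",d["pixels"][:,:,::-1])
print(s['time'],s['tool_pos'],s['tcp_rot'],s['joint_pos'],s['ft_force'])
print(*shift(s,[515,40,240],84))
E
```

```text
1.15 [ 437.89078725 -278.48676655  231.03886535] [ 1.79972261e+02 -1.12059733e-01  7.65493057e+01] [-38.19748056  -5.13527413  98.07292433   0.11352755  87.08407337
 -24.75255586] [-1.83765283 -1.17829801  0.98464973]
[32.77  0.09 -0.83] [ 0.03 -0.11 -7.45]
```

View pics/w1.png

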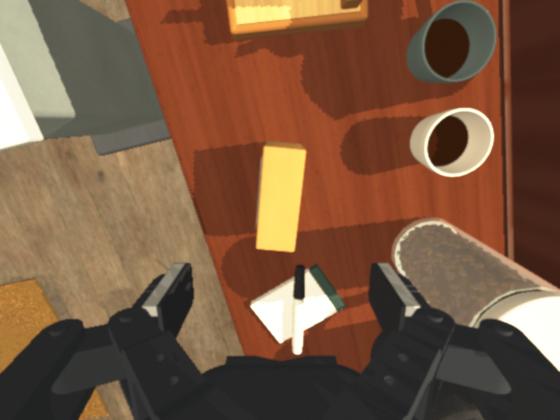

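Wrist view shows the pack top with corners about (264,148), (305,149), (295,251), (257,247). Moving on to the board.

Request:
{"api": "play_rows", "payload": {"motion": [[[5,0,-0.2,0,0,-1.5],[10,0,-0.4,0,0,-3],[15,0,-0.6,0,0,-4.5],[20,0,-0.8,0,0,-6],[25,0,-0.8,0,0,-7.5]]]}}

```text
time: 1.7
tool_pos: [495.4, -39.8, 239.6]
tcp_rot: [180.0, 0.0, 83.4]
ft_force: [0.8, 0.1, 0.5]
finger_gap: 85.1
grip_force: 0.0
```

Request:
{"api": "play_rows", "payload": {"motion": [[[4,1,0,0,0,0],[7.7,1,0,0,0,0],[7.7,1,0,0,0,0],[7.7,1,0,0,0,0]]]}}

```text
time: 2.1
tool_pos: [513.9, 34.5, 239.0]
tcp_rot: [-180.0, 0.0, 83.5]
ft_force: [0.3, -0.5, 0.1]
finger_gap: 85.3
grip_force: 0.0
```

```bash
python3 - <<'E'
from h import *
from bench import sensors,optics
import pickle
s=sensors.sense();d=optics.snapshot("wrist");pickle.dump((s,d),open('w2.pkl','wb'))
cv2.imwrite("pics/w2.png",cv2.resize(d["pixels"][:,:,::-1],(800,600),interpolation=cv2.INTER_CUBIC))
print(s['time'],s['tool_pos'],s['tcp_rot'],s['joint_pos'],s['ft_force'])
s1,d1=pickle.load(open('w1.pkl','rb'))
m=mask(d1['pixels'],[15,80,215],[30,255,255]);m[:100]=0;m[270:]=0;m[:, :240]=0;m[:,320:]=0
r=cv2.minAreaRect(cv2.findNonZero(m));b=cv2.boxPoints(r);print(r,b.round(1).tolist())
P=bp(b,d1,75,toolT(s1));print(P.round(1).tolist(),P.mean(0))
E
```

```text
2.1 [513.87133653  34.54228085 239.00423367] [-1.79966252e+02  4.58933487e-02  8.35088836e+01] [-1.82905539e+00 -5.92285381e+00  9.79800315e+01 -4.30252417e-02
  8.79801894e+01  4.66360497e+00] [ 0.32225466 -0.45317172  0.14477078]
((280.04510498046875, 198.5041046142578), (42.3707275390625, 103.48235321044922), 5.19442892074585) [[254.3000030517578, 248.10000610351562], [263.6000061035156, 145.10000610351562], [305.79998779296875, 148.89999389648438], [296.5, 252.0]]
[[396.9, -327.0, 75.0], [433.6, -224.1, 75.0], [472.6, -237.2, 75.0], [440.0, -341.9, 75.0]] [ 435.74596346 -282.53644576   75.        ]
```

View pics/w2.png

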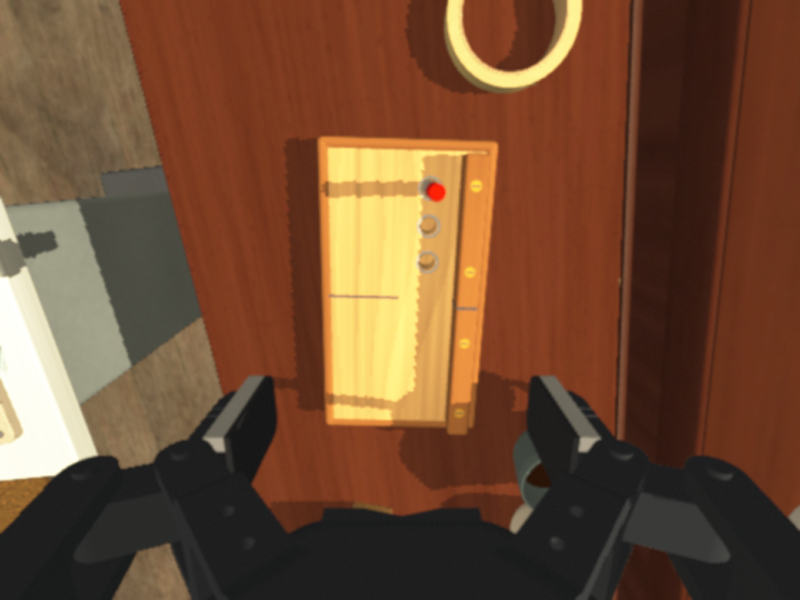

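Board view: hole rings at about (430,187), (429,226), (428,262), pin top (436,191), front corners (319,138) and (327,424), centre line from (330,297). Fitting the board pose.

```bash
cat >> h.py <<'E'
from scipy.optimize import least_squares
def bw(P,b):  # board -> world, b=(x,y,yaw rad)
    P=np.atleast_2d(P);c,s=np.cos(b[2]),np.sin(b[2]);return np.c_[b[0]+c*P[:,0]-s*P[:,1],b[1]+s*P[:,0]+c*P[:,1],P[:,2]]
E
python3 - <<'E'
from h import *;import pickle
s,d=pickle.load(open('w2.pkl','rb'));T=toolT(s)
X=np.array([[19,91.5,28],[19,61.5,28],[19,31.5,28],[-70,128,28],[-70,-128,28],[-70,0,28],[42,0,54]])
px=np.array([[430,187],[429,226.],[428,262],[319,138],[327,425],[329.5,296.5],[458,308]])*.7
w=np.array([1,1,1,1,1,1,0.5])
f=lambda b:((proj(bw(X,b),d,T)-px)*w[:,None]).ravel()
o=least_squares(f,[513,1,-.1],loss='soft_l1');print(o.x,np.degrees(o.x[2]),f(o.x).reshape(-1,2).round(1).tolist())
m=mask(d['pixels'],[0,200,160],[6,255,255]);m[160:]=0;m[:,:280]=0;m[:,330:]=0;m[:110]=0
ys,xs=np.nonzero(m);print(len(xs),xs.mean(),ys.mean(),"pin top",bp([[xs.mean(),ys.mean()]],d,96,T),xs.min(),xs.max(),ys.min(),ys.max())
print("holes",bw(X[:3],o.x).round(1).tolist())
np.save('b.npy',o.x)
E
```

```text
[ 5.13660201e+02  5.20669450e+00 -1.31804317e-01] -7.551831082150033 [[0.9, 0.6], [0.6, -0.1], [0.3, 0.1], [-1.2, -1.1], [0.4, 1.1], [-4.6, -0.1], [-0.1, 0.1]]
121 304.900826446281 133.89256198347107 pin top [[542.723382    94.32658577  96.        ]] 299 311 128 140
holes [[544.5, 93.4, 28.0], [540.6, 63.7, 28.0], [536.6, 33.9, 28.0]]
```

```bash
python3 - <<'E'
from h import *
from bench import sensors
print(*shift(sensors.sense(),[543,94,130],82.5))
E
```

```text
[ 6.32  2.21 10.9 ] [-0.03  0.05  0.94]
```

Request:
{"api": "play_rows", "payload": {"motion": [[[2,0.7,3.6,0,0,0.3],[4,1.5,7.2,0,0,0.6],[6.3,2.2,10.9,0,0,1],[6.3,2.2,10.9,0,0,1],[6.3,2.2,10.9,0,0,1]]]}}

```text
time: 2.65
tool_pos: [542.3, 93.5, 129.4]
tcp_rot: [-179.9, 0.1, 82.4]
ft_force: [-0.7, -0.5, 0.4]
finger_gap: 85.3
grip_force: 0.0
```

```bash
python3 - <<'E'
from h import *
from bench import sensors,optics
import pickle
s=sensors.sense();d=optics.snapshot("wrist");pickle.dump((s,d),open('w3.pkl','wb'));T=toolT(s)
cv2.imwrite("pics/w3.png",cv2.resize(d["pixels"][:,:,::-1],(800,600),interpolation=cv2.INTER_CUBIC))
print(s['time'],s['tool_pos'],s['tcp_rot'])
b=np.load('b.npy')
print("pred top/holes px800",(proj(np.r_[[[542.7,94.3,96]],bw([[19,y,28] for y in(91.5,61.5,31.5)],b)],d,T)/.7).round(0).tolist())
E
```

```text
2.65 [542.34205554  93.53721796 129.42307595] [-1.79857901e+02  7.00218784e-02  8.24366164e+01]
pred top/holes px800 [[402.0, 349.0], [405.0, 304.0], [405.0, 350.0], [405.0, 394.0]]
```

View pics/w3.png

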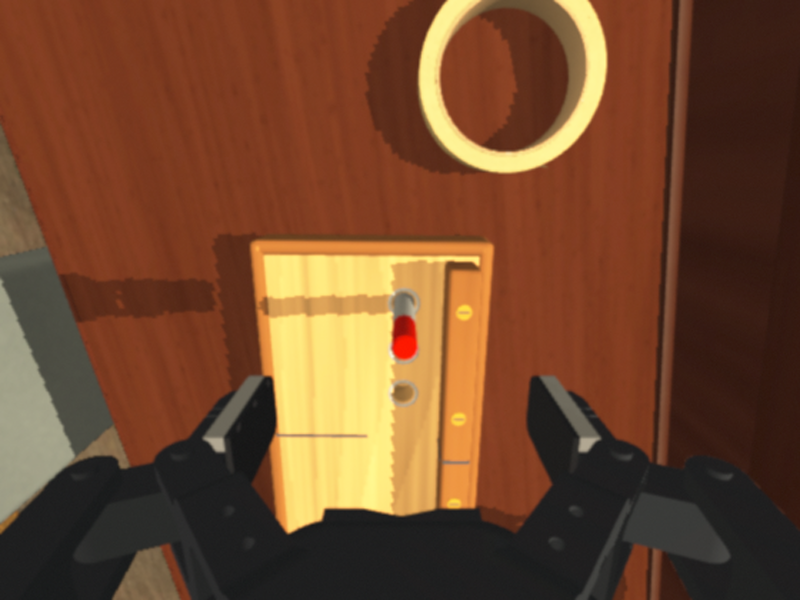

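Outer ring at (405,303), inner ring at (403,393), pin top at (403,346): the board fit agrees within about 1 mm. Descending and gripping.

Request:
{"api": "play_rows", "payload": {"motion": [[[0,0.1,3,0,0,0],[0,0.1,5,0,0,0],[0,0.1,6.5,0,0,0],[0,0.1,6.5,0,0,0],[0,0.1,6.5,0,0,0]]]}}

```text
time: 3.2
tool_pos: [544.9, 94.6, 66.7]
tcp_rot: [179.9, -0.0, 82.5]
ft_force: [0.6, 0.8, -0.1]
finger_gap: 85.2
grip_force: 0.0
```

Request:
{"api": "play_rows", "payload": {"motion": [[[0,0,0,0,0,0],[0,0,0,0,0,0],[0,0,0,0,0,0],[0,0,0,0,0,0],[0,0,0,0,0,0]]], "jaw": 0, "squeeze": 25}}

```text
time: 3.7
tool_pos: [544.1, 95.2, 65.4]
tcp_rot: [180.0, -0.0, 82.5]
ft_force: [0.6, -0.4, 0.3]
finger_gap: 12.2
grip_force: 0.5
```

Request:
{"api": "play_rows", "payload": {"motion": [[[0,0,0,0,0,0],[0,0,0,0,0,0],[0,0,0,0,0,0],[0,0,0,0,0,0],[0,0,0,0,0,0]]]}}

```text
time: 4.2
tool_pos: [544.2, 95.2, 65.5]
tcp_rot: [180.0, -0.0, 82.5]
ft_force: [-0.6, -0.4, 3.3]
finger_gap: 11.2
grip_force: 24.9
```

Request:
{"api": "play_rows", "payload": {"motion": [[[0,0,-0.7,0,0,0],[0,0,-1.6,0,0,0],[0,0,-2.6,0,0,0],[0,0,-3.2,0,0,0],[0,0,-3.2,0,0,0]]]}}

```text
time: 4.7
tool_pos: [545.1, 95.2, 99.1]
tcp_rot: [179.8, -0.0, 82.5]
ft_force: [1.0, -0.3, -0.4]
finger_gap: 11.1
grip_force: 24.4
```

Request:
{"api": "play_rows", "payload": {"motion": [[[-1,0,0,0,0,0],[-2,0,0,0,0,0],[-3,0,0,0,0,0],[-3,0,0,0,0,0],[-3,0,0,0,0,0]]]}}

```text
time: 5.2
tool_pos: [539.9, 64.9, 97.1]
tcp_rot: [-180.0, -0.0, 82.4]
ft_force: [0.2, 0.6, -0.6]
finger_gap: 11.1
grip_force: 24.4
```

```bash
python3 - <<'E'
from h import *
from bench import sensors,optics
import pickle
s=sensors.sense();d=optics.snapshot("wrist");pickle.dump((s,d),open('w4.pkl','wb'));T=toolT(s)
cv2.imwrite("pics/w4.png",cv2.resize(d["pixels"][100:380,100:460,::-1],(720,560),interpolation=cv2.INTER_CUBIC))
print(s['time'],s['tool_pos'],s['tcp_rot'],s['finger_gap'],s['grip_force'],s['ft_force'])
E
```

```text
5.2 [539.94400318  64.86355756  97.07007659] [-1.79976019e+02 -6.05885800e-03  8.24447489e+01] 11.12456047641845 24.43637100073829 [ 0.18059663  0.58483336 -0.56272039]
```

View pics/w4.png

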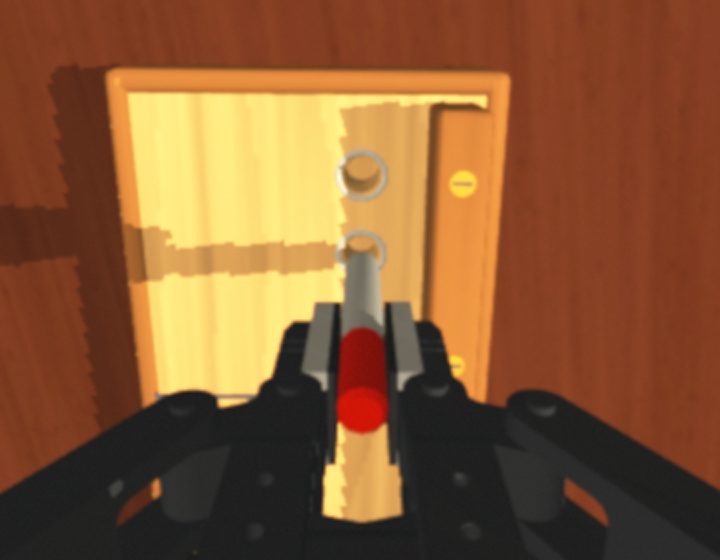

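Middle ring at about (361,250), pin foot just in front of and above it at (361,262), well lined up. Lowering.

Request:
{"api": "play_rows", "payload": {"motion": [[[0,0,0.4,0,0,0],[0,0,0.8,0,0,0],[0,0,1.2,0,0,0],[0,0,1.5,0,0,0],[0,0,1.5,0,0,0]]]}}

```text
time: 5.75
tool_pos: [539.6, 65.5, 81.5]
tcp_rot: [-179.9, 0.0, 82.5]
ft_force: [-0.1, 0.1, -1.2]
finger_gap: 10.8
grip_force: 24.4
```

Request:
{"api": "play_rows", "payload": {"motion": [[[0,0,0.5,0,0,0],[0,0,1.0,0,0,0],[0,0,1.4,0,0,0],[0,0,1.7,0,0,0],[0,0,1.7,0,0,0]]]}}

```text
time: 6.25
tool_pos: [540.3, 65.4, 65.5]
tcp_rot: [180.0, -0.0, 82.5]
ft_force: [-1.3, -0.4, 2.1]
finger_gap: 11.2
grip_force: 24.8
```

Request:
{"api": "play_rows", "payload": {"motion": [[[0,0,0,0,0,0],[0,0,0,0,0,0],[0,0,0,0,0,0]]]}}

```text
time: 6.55
tool_pos: [540.3, 65.5, 65.5]
tcp_rot: [180.0, -0.0, 82.5]
ft_force: [-1.1, 0.4, 1.9]
finger_gap: 11.1
grip_force: 24.8
```

Request:
{"api": "play_rows", "payload": {"motion": [[[0,0,0.1,0,0,0],[0,0,0.2,0,0,0],[0,0,0.2,0,0,0]]]}}

```text
time: 6.85
tool_pos: [541.0, 65.5, 65.3]
tcp_rot: [179.9, -0.0, 82.5]
ft_force: [-6.7, 0.1, 15.8]
finger_gap: 11.2
grip_force: 27.1
```

Request:
{"api": "play_rows", "payload": {"motion": [[[0,0,0,0,0,0],[0,0,0,0,0,0],[0,0,0,0,0,0],[0,0,0,0,0,0],[0,0,0,0,0,0]]], "jaw": 0.9}}

```text
time: 7.35
tool_pos: [540.0, 65.4, 63.0]
tcp_rot: [-180.0, 0.0, 82.5]
ft_force: [-0.3, -0.9, 0.4]
finger_gap: 76.6
grip_force: 0.0
```

Request:
{"api": "play_rows", "payload": {"motion": [[[0,0,0,0,0,0],[0,0,-2,0,0,0],[0,0,-6,0,0,0],[0,0,-6.5,0,0,0],[0,0,-6.5,0,0,0]]]}}

```text
time: 7.85
tool_pos: [541.7, 65.5, 130.4]
tcp_rot: [179.8, -0.0, 82.5]
ft_force: [0.5, 0.1, 0.3]
finger_gap: 76.8
grip_force: 0.0
```

```bash
python3 - <<'E'
from h import *
from bench import sensors,optics
import pickle
s=sensors.sense();d=optics.snapshot("wrist");pickle.dump((s,d),open('w5.pkl','wb'));T=toolT(s)
cv2.imwrite("pics/w5.png",cv2.resize(d["pixels"][:,:,::-1],(800,600),interpolation=cv2.INTER_CUBIC))
print(s['time'],s['tool_pos'],s['tcp_rot'],s['finger_gap'])
b=np.load('b.npy')
print("pred top/holes px800",(proj(bw([[19,61.5,96],[19,61.5,66],[19,91.5,28],[19,31.5,28],[42,0,54],[42,118,54],[-70,128,28]],b),d,T)/.7).round(0).tolist())
E
```

```text
7.85 [541.70207924  65.45626449 130.37448718] [ 1.79765969e+02 -3.66713382e-02  8.25151973e+01] 76.77711081612519
pred top/holes px800 [[399.0, 354.0], [399.0, 329.0], [399.0, 257.0], [399.0, 353.0], [439.0, 421.0], [445.0, 215.0], [237.0, 191.0]]
```

View pics/w5.png

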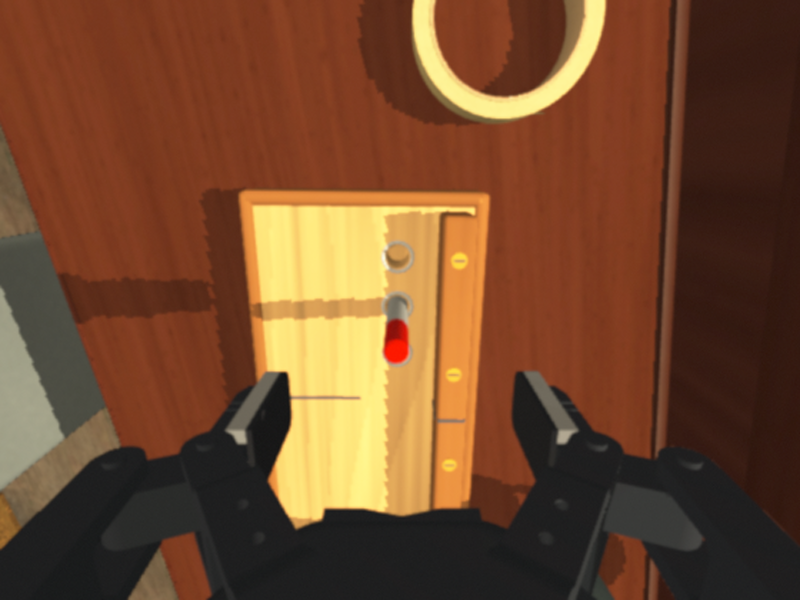

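Pin top at (396,352) and outer ring free at (397,257), matching the home prediction; the press met 16 N, so the pin is home. Next the pack.

```bash
python3 - <<'E'
from h import *
from bench import sensors
print(*shift(sensors.sense(),[435.7,-282.5,150],71.4))
E
```

```text
[-35.86  -5.86  -2.15] [ 0.07 -0.02 11.12]
```

Request:
{"api": "play_rows", "payload": {"motion": [[[-3,-0.5,-2,0,0,0],[-8,-1.3,-2,0,0,0],[-13,-2.1,-2,0,0,0],[-18,-2.9,-2,0,0,0],[-22.9,-3.8,-2,0,0,0]]], "jaw": 1}}

```text
time: 8.4
tool_pos: [471.3, -156.2, 146.5]
tcp_rot: [-179.9, -0.0, 82.5]
ft_force: [0.9, -0.5, -0.2]
finger_gap: 85.4
grip_force: 0.0
```

Request:
{"api": "play_rows", "payload": {"motion": [[[-5,-0.8,0,0,0,4],[-10,-1.6,0,0,0,8],[-13,-2.1,0,0,0,11.1],[-13,-2.1,0,0,0,11.1],[-13,-2.1,0,0,0,11.1]]]}}

```text
time: 8.9
tool_pos: [434.3, -281.0, 146.6]
tcp_rot: [-179.8, -0.1, 71.3]
ft_force: [0.2, -0.0, 0.2]
finger_gap: 85.6
grip_force: 0.0
```

```bash
python3 - <<'E'
from h import *
from bench import sensors,optics
import pickle
s=sensors.sense();d=optics.snapshot("wrist");pickle.dump((s,d),open('w6.pkl','wb'));T=toolT(s)
im=d["pixels"].copy()
print(s['time'],s['tool_pos'],s['tcp_rot'],s['finger_gap'])
a=np.radians(-18.6);Q=np.array([[23,55.5],[23,-55.5],[-23,-55.5],[-23,55.5]])@np.array([[np.cos(a),np.sin(a)],[-np.sin(a),np.cos(a)]])+[435.7,-282.5]
for z,c in((75,(0,0,255)),(0,(0,255,0))):
  cv2.polylines(im,[proj(np.c_[Q,np.full(4,z)],d,T).round().astype(int)],True,c,1)
cv2.imwrite("pics/w6.png",cv2.resize(im[:,:,::-1],(800,600),interpolation=cv2.INTER_CUBIC))
E
```

```text
8.9 [ 434.32417988 -280.99391964  146.56462589] [-1.79847988e+02 -7.63776572e-02  7.13351801e+01] 85.59550289875735
```

View pics/w6.png

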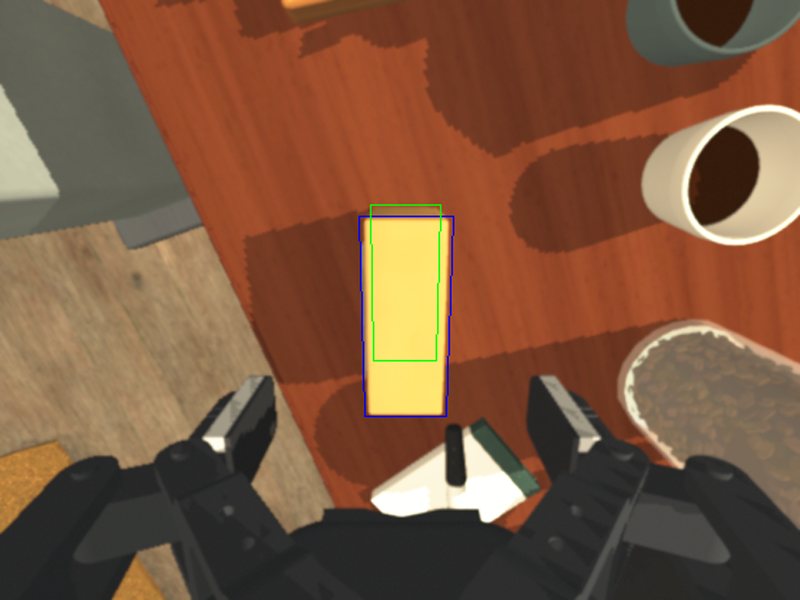

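The predicted outline (blue) fits the pack top (361–453, 216–416). Descending to grip.

Request:
{"api": "play_rows", "payload": {"motion": [[[-0.1,0.2,3,0,0,0],[-0.1,0.2,7,0,0,0],[-0.1,0.2,10,0,0,0],[-0.1,0.2,10.9,0,0,0],[-0.1,0.2,10.9,0,0,0]]]}}

```text
time: 9.45
tool_pos: [436.1, -280.7, 37.6]
tcp_rot: [-179.8, -0.1, 71.5]
ft_force: [-0.5, 0.2, 0.6]
finger_gap: 85.6
grip_force: 0.0
```

Request:
{"api": "play_rows", "payload": {"motion": [[[0,0,0,0,0,0],[0,0,0,0,0,0],[0,0,0,0,0,0],[0,0,0,0,0,0],[0,0,0,0,0,0]]], "jaw": 0, "squeeze": 50}}

```text
time: 9.95
tool_pos: [438.3, -283.7, 41.3]
tcp_rot: [179.8, 0.1, 71.4]
ft_force: [-0.0, 1.5, 5.8]
finger_gap: 45.6
grip_force: 52.5
```

Request:
{"api": "play_rows", "payload": {"motion": [[[0,0,0,0,0,0],[0,0,0,0,0,0],[0,0,0,0,0,0],[0,0,0,0,0,0],[0,0,0,0,0,0]]]}}

```text
time: 10.45
tool_pos: [438.3, -283.7, 41.3]
tcp_rot: [179.8, 0.1, 71.4]
ft_force: [0.4, 0.5, 6.6]
finger_gap: 45.2
grip_force: 52.5
```

Request:
{"api": "play_rows", "payload": {"motion": [[[0,0,-1,0,0,0],[0,0,-3,0,0,0],[0,0,-6,0,0,0],[0,0,-10,0,0,0],[0,0,-10,0,0,0]]]}}

```text
time: 10.95
tool_pos: [440.1, -285.4, 146.7]
tcp_rot: [179.4, 0.2, 71.4]
ft_force: [0.8, -1.4, -0.1]
finger_gap: 45.3
grip_force: 51.8
```

```bash
python3 - <<'E'
from h import *
from bench import sensors
b=np.load('b.npy');s=sensors.sense();print(s['time'],s['tool_pos'],s['tcp_rot'],s['finger_gap'],s['ft_force'])
p=bw([[12,-12,0]],b)[0];print(p,*shift(s,[p[0],p[1],137],90+np.degrees(b[2])))
E
```

```text
10.95 [ 440.09551899 -285.3577801   146.66594027] [179.41717848   0.21453327  71.41044878] 45.298443294429255 [ 0.84474112 -1.41833126 -0.11587452]
[523.97904161  -8.26629832   0.        ] [28.94 -0.89  0.85] [  0.56   0.27 -11.04]
```

Request:
{"api": "play_rows", "payload": {"motion": [[[3,-0.1,0,0,0,-2.2],[7,-0.2,0,0,0,-5],[11,-0.3,0,0,0,-8],[15,-0.5,0,0,0,-11],[19,-0.6,0,0,0,-11]]]}}

```text
time: 11.45
tool_pos: [491.7, -99.3, 139.3]
tcp_rot: [-180.0, -0.0, 82.5]
ft_force: [1.4, -0.2, -0.9]
finger_gap: 45.6
grip_force: 51.7
```

Request:
{"api": "play_rows", "payload": {"motion": [[[0,0,0,0,0,0],[0,0,0,0,0,0],[0,0,0,0,0,0]]]}}

```text
time: 11.75
tool_pos: [491.5, -101.5, 139.2]
tcp_rot: [-180.0, 0.0, 82.4]
ft_force: [-0.2, -0.3, -1.7]
finger_gap: 45.6
grip_force: 51.7
```

```bash
cat > go.py <<'E'
import sys
from h import *
from bench import sensors
b=np.load('b.npy');s=sensors.sense();print(s['time'],s['tool_pos'].round(2) if hasattr(s['tool_pos'],'round') else s['tool_pos'],s['tcp_rot'],s['finger_gap'],np.round(s['ft_force'],2))
x,y,z=map(float,sys.argv[1:]);p=bw([[x,y,z]],b)[0]
print("shift",*shift(s,p,90+np.degrees(b[2])))
c,q=np.cos(b[2]),np.sin(b[2]);dp=np.array(s['tool_pos'])[:2]-b[:2];print("tcp in board",c*dp[0]+q*dp[1],-q*dp[0]+c*dp[1])
f=np.array(s['ft_force']);print("force in board axes",c*f[0]+q*f[1],-q*f[0]+c*f[1],f[2])
E
python3 go.py 12 -12 137
```

```text
11.75 [ 491.52 -101.49  139.23] [-1.79985141e+02  2.48440864e-02  8.23921090e+01] 45.629341012982756 [-0.17 -0.26 -1.71]
shift [9.67 1.98 0.22] [-0.01  0.02 -0.06]
tcp in board -7.923839174460149 -108.67928253422377
force in board axes -0.13504742474940087 -0.28163426202845204 -1.7057607380759285
```

Request:
{"api": "play_rows", "payload": {"motion": [[[3,0.6,0,0,0,0],[6.5,1.3,0,0,0,0],[9.7,2,0,0,0,0],[9.7,2,0,0,0,0]]]}}

```text
time: 12.15
tool_pos: [525.2, -5.7, 139.4]
tcp_rot: [180.0, -0.1, 82.5]
ft_force: [-0.8, 0.1, -2.0]
finger_gap: 45.4
grip_force: 51.7
```

Request:
{"api": "play_rows", "payload": {"motion": [[[0,0,2,0,0,0],[0,0,4,0,0,0],[0,0,6,0,0,0],[0,0,6,0,0,0],[0,0,6,0,0,0]]]}}

```text
time: 12.65
tool_pos: [524.0, -8.5, 79.3]
tcp_rot: [-179.9, 0.0, 82.3]
ft_force: [-0.0, 0.9, -2.0]
finger_gap: 45.5
grip_force: 51.7
```

```bash
python3 go.py 19 0 69.3; python3 - <<'E'
from h import *
from bench import sensors,optics
s=sensors.sense();b=np.load('b.npy')
a=[]
d=optics.snapshot("wrist");a=d['pixels'].copy()
T=toolT(s)
t=bw([[0,0,0]],b)
# predicted pack outline from TCP and pin top
c,q=np.cos(b[2]),np.sin(b[2]);dp=np.array(s['tool_pos'])[:2]-b[:2];px,py=c*dp[0]+q*dp[1],-q*dp[0]+c*dp[1]
zb=s['tool_pos'][2]-41.3
cn=np.array([[23,55.5],[23,-55.5],[-23,-55.5],[-23,55.5]])+[px,py]
for z in(zb,zb+75): cv2.polylines(a,[proj(bw(np.c_[cn,np.full(4,z)],b),d,T).round().astype(int)],True,(0,0,255),1)
cv2.imwrite("pics/w7.png",cv2.resize(a[:,:,::-1],(800,600),interpolation=cv2.INTER_CUBIC))
E
```

```text
12.65 [524.    -8.54  79.31] [-1.79934315e+02  1.59532385e-02  8.23205147e+01] 45.47741126543897 [-0.01  0.9  -1.96]
shift [1.23 0.69 1.  ] [-0.07  0.02 -0.13]
tcp in board 12.060832149371423 -12.270093604912638
force in board axes -0.13032349110997984 0.8892087925773556 -1.9607441542829471
```

View pics/w7.png

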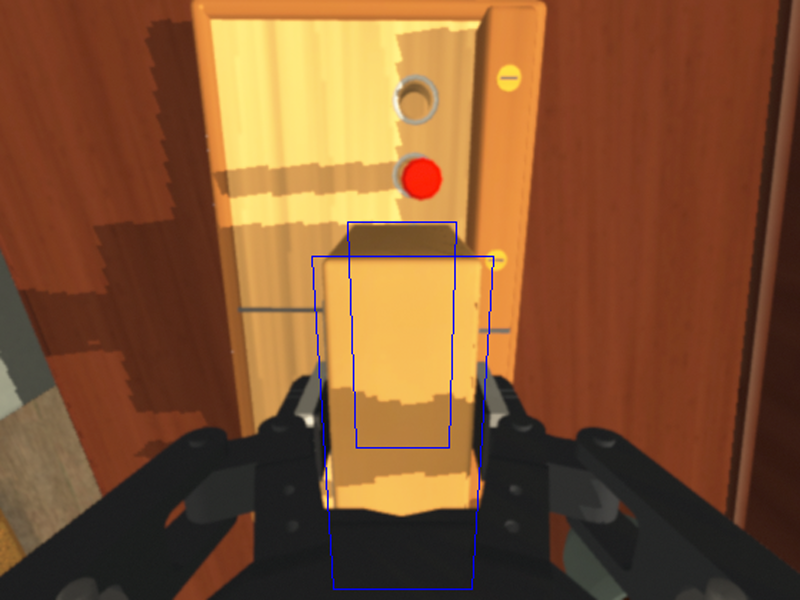

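Pin top at (421,180), fence to the right at 475–540, pack end edge at (323–480, 261): the pack is clear of both, perhaps a little lower in the grip than I assumed. Lowering by feel.

Request:
{"api": "play_rows", "payload": {"motion": [[[0,0,0.1,0,0,0],[0,0,0.2,0,0,0],[0,0,0.3,0,0,0],[0,0,0.3,0,0,0],[0,0,0.3,0,0,0]]]}}

```text
time: 13.2
tool_pos: [524.5, -7.2, 76.4]
tcp_rot: [180.0, 0.0, 82.4]
ft_force: [0.4, -0.2, -1.1]
finger_gap: 45.5
grip_force: 51.7
```

Request:
{"api": "play_rows", "payload": {"motion": [[[0,0,0.1,0,0,0],[0,0,0.2,0,0,0],[0,0,0.3,0,0,0],[0,0,0.3,0,0,0],[0,0,0.3,0,0,0]]]}}

```text
time: 13.7
tool_pos: [524.4, -7.3, 73.2]
tcp_rot: [-180.0, 0.0, 82.4]
ft_force: [-0.9, -0.1, -2.0]
finger_gap: 45.1
grip_force: 51.7
```

Request:
{"api": "play_rows", "payload": {"motion": [[[0,0,0.1,0,0,0],[0,0,0.2,0,0,0],[0,0,0.2,0,0,0],[0,0,0.2,0,0,0],[0,0,0.2,0,0,0]]]}}

```text
time: 14.2
tool_pos: [524.5, -7.3, 71.3]
tcp_rot: [-180.0, 0.0, 82.4]
ft_force: [-0.3, 0.1, -1.9]
finger_gap: 45.4
grip_force: 51.7
```

Request:
{"api": "play_rows", "payload": {"motion": [[[0,0,0.1,0,0,0],[0,0,0.2,0,0,0],[0,0,0.2,0,0,0],[0,0,0.2,0,0,0],[0,0,0.2,0,0,0]]]}}

```text
time: 14.7
tool_pos: [524.6, -7.3, 69.4]
tcp_rot: [180.0, -0.0, 82.4]
ft_force: [0.7, 0.2, -0.5]
finger_gap: 45.4
grip_force: 51.7
```

Touching the board at about 69.4 as predicted. Now diagonally towards the corner.

Request:
{"api": "play_rows", "payload": {"motion": [[[0.2,0.1,0,0,0,0],[0.4,0.25,0,0,0,0],[0.6,0.4,0,0,0,0],[0.8,0.5,0,0,0,0],[0.8,0.5,0,0,0,0]]]}}

```text
time: 15.2
tool_pos: [530.3, 0.1, 69.4]
tcp_rot: [-180.0, 0.0, 82.4]
ft_force: [-3.7, -2.0, 3.7]
finger_gap: 45.1
grip_force: 52.4
```

```bash
python3 go.py 19 0 69.3
```

```text
15.2 [5.303e+02 9.000e-02 6.944e+01] [-1.79951295e+02  1.53917848e-02  8.24065089e+01] 45.106456449906595 [-3.65 -2.03  3.72]
shift [0.29 0.18 0.01] [-0.05  0.02 -0.04]
tcp in board 17.164799649262033 -2.8819812466420274
force in board axes -3.3540228498282247 -2.4920725991569332 3.721641199222548
```

Request:
{"api": "play_rows", "payload": {"motion": [[[0.1,0.05,0,0,0,0],[0.2,0.1,0,0,0,0],[0.2,0.1,0,0,0,0],[0.2,0.1,0,0,0,0]]]}}

```text
time: 15.6
tool_pos: [530.6, 1.2, 69.4]
tcp_rot: [-179.8, 0.1, 82.4]
ft_force: [-9.6, -5.0, 9.6]
finger_gap: 45.4
grip_force: 53.2
```

```bash
python3 go.py 19 0 69.3
```

```text
15.6 [530.58   1.22  69.43] [-1.79849368e+02  6.94066927e-02  8.23695022e+01] 45.43087571174812 [-9.59 -5.01  9.6 ]
shift [0.17 0.17 0.01] [-0.15  0.07 -0.08]
tcp in board 17.2957103545221 -1.724323913072248
force in board axes -8.849146719521483 -6.228682300025101 9.60409161594248
```

Request:
{"api": "play_rows", "payload": {"motion": [[[0.1,0,0,0,0,0],[0.2,0,0,0,0,0],[0.2,0,0,0,0,0],[0.2,0,0,0,0,0]]]}}

```text
time: 16.0
tool_pos: [530.9, 3.2, 69.4]
tcp_rot: [-179.9, 0.1, 82.4]
ft_force: [-9.0, -4.2, 8.4]
finger_gap: 45.2
grip_force: 53.1
```

```bash
python3 go.py 19 0 69.3
```

```text
16.0 [530.86   3.2   69.44] [-1.79854518e+02  7.00360172e-02  8.23690680e+01] 45.167772945170235 [-9.04 -4.24  8.43]
shift [-0.03  0.17  0.01] [-0.15  0.07 -0.08]
tcp in board 17.318085009573302 0.26747071456666527
force in board axes -8.404217099417858 -5.386265435018341 8.425251086546254
```

Request:
{"api": "play_rows", "payload": {"motion": [[[0.1,0,0,0,0,0],[0.2,0,0,0,0,0],[0.2,0,0,0,0,0],[0.2,0,0,0,0,0]]]}}

```text
time: 16.4
tool_pos: [531.1, 4.8, 69.5]
tcp_rot: [-179.9, 0.1, 82.4]
ft_force: [-10.3, -7.2, 9.7]
finger_gap: 45.3
grip_force: 53.0
```

```bash
python3 go.py 19 0 69.3
```

```text
16.4 [531.06   4.8   69.46] [-1.79850564e+02  1.07488005e-01  8.23730858e+01] 45.27515410236295 [-10.32  -7.25   9.73]
shift [-0.19  0.17  0.02] [-0.15  0.11 -0.08]
tcp in board 17.302569427354182 1.8877091432365285
force in board axes -9.2777394520424 -8.538440484262733 9.727699352037591
```

Request:
{"api": "play_rows", "payload": {"motion": [[[0.1,0,0,0,0,0],[0.15,0,0,0,0,0],[0.15,0,0,0,0,0],[0.15,0,0,0,0,0]]]}}

```text
time: 16.8
tool_pos: [531.1, 5.1, 69.6]
tcp_rot: [-179.8, 0.2, 82.4]
ft_force: [-11.2, -10.8, 11.9]
finger_gap: 45.5
grip_force: 53.2
```

```bash
python3 go.py 19 0 69.3
```

```text
16.8 [531.15   5.14  69.59] [-179.84465476    0.21103559   82.36329967] 45.53539404001005 [-11.15 -10.79  11.93]
shift [-0.22  0.17  0.03] [-0.16  0.21 -0.09]
tcp in board 17.345162273237744 2.2292805611439728
force in board axes -9.638242479882475 -12.163728700836801 11.92851985590887
```

Request:
{"api": "play_rows", "payload": {"motion": [[[0,0.02,0.05,0,0,0],[0,0.03,0.1,0,0,0],[0,0.03,0.1,0,0,0],[0,0.03,0.1,0,0,0],[0,0.03,0.1,0,0,0]]]}}

```text
time: 17.3
tool_pos: [531.2, 5.1, 69.5]
tcp_rot: [-179.8, 0.2, 82.4]
ft_force: [-18.8, -11.7, 21.5]
finger_gap: 44.8
grip_force: 54.4
```

Request:
{"api": "play_rows", "payload": {"motion": [[[0,0,0,0,0,0],[0,0,0,0,0,0],[0,0,0,0,0,0],[0,0,0,0,0,0]]]}}

```text
time: 17.7
tool_pos: [531.2, 5.1, 69.5]
tcp_rot: [-179.8, 0.2, 82.4]
ft_force: [-18.5, -12.0, 21.7]
finger_gap: 45.4
grip_force: 54.4
```

```bash
python3 go.py 19 0 69.3;  python3 - <<'E'
from h import *
from bench import optics
d=optics.snapshot("wrist")
cv2.imwrite("pics/w8.png",cv2.resize(d['pixels'][0:400,80:480,::-1],(600,600),interpolation=cv2.INTER_CUBIC))
E
```

```text
17.7 [531.19   5.12  69.53] [-179.80537053    0.21409586   82.3598806 ] 45.39171094551491 [-18.52 -11.99  21.67]
shift [-0.22  0.16  0.02] [-0.19  0.21 -0.09]
tcp in board 17.389045539042506 2.2146295650073924
force in board axes -16.7885110626844 -14.319509682324142 21.667623674907137
```

View pics/w8.png

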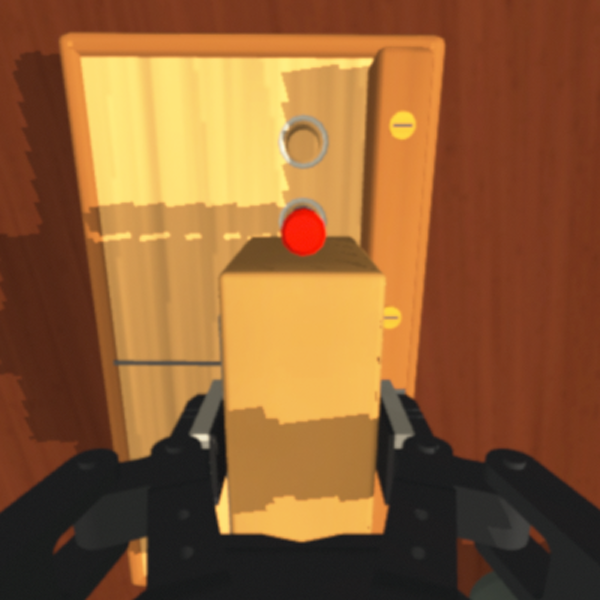

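Pin top at (303,232) is upright and touching the pack's end. The pack top edge (222–383, 272) is level with the board and flush with the fence at (370). Forces are steady at about 17 N towards the fence, 14 N towards the pin (less friction) and 22 N down.

```bash
python3 -c "
from bench import job
print(job.hand_in())"
```

```text
the job is handed in; nothing more can be done
None
```

The pin is home in the middle hole and the pack is held pressed against board, fence and pin, square on the centre line by my estimate; I handed the job in at about 18 s, and it returned no verdict.

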